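# Unplug a light bar and angle it out through the riser's service opening

### The job

The light bar inside the can-display riser needs changing: pull it endwise out of its sprung socket, then tilt it so that the end away from the plug comes up first through the service opening in the deck, and bring the whole bar out. Finish while still holding it in the gripper, still and in the air, every part of it at least 5 cm above the riser's deck. Do not knock over or push the three display cans about.

Things in the scene. Friction and masses are not known exactly. Their poses are not given: they have to be found in the camera images.
- riser: Fixed white light box 360 (x) x 260 (y) x 68 mm high, bottomless (table is its floor). Origin: centre of its footprint on the table; x runs lengthwise from the socket end (roughly facing the robot) to the far end, z up. Walls and deck 4 mm; deck underside at z 64. The deck is cut by a black-trimmed opening, x -30 to 150, y -60 to 60; the pane over the socket end is clear. Place and yaw vary.
- bar: Light bar, 0.1-0.22 kg. Body 220 (x) x 24 (y) x 16 mm: aluminium, 18 mm wide yellow lens on the top 4 mm, red end bands; brass plug 23 mm long at its -x end. Origin: under the middle of the 220 mm body; x points away from the plug, z up. Starts plugged in, underside 20 mm above the table, origin and axes over the riser's. Grip its sides, 35 mm from the middle towards the plain end, about 60 N.
- socket (a point): Centre of the black socket's mouth, under the clear pane at riser (-112, 0, 28) mm, axes as the riser's. The plug sits 21 mm deep towards -x. Pull the bar straight along riser +x: two sprung balls resist with about 8 to 18 N in the first 10 mm; free after 21 mm. Cavity 15 wide, 11 high. The bar lies on two fixed rests 20 mm high, 20 wide, 12 long at riser x -70 and 85.
- bar_plug (a point): Tip of the bar's plug, at (-133, 0, 8) mm in the bar's frame.
- bar_end (a point): Middle of the bar's plain end face, at (110, 0, 8) mm in the bar's frame.
- opening_near (a point): Middle of the opening's edge nearest the socket, at deck-top height: riser (-30, 0, 68) mm.
- opening_far (a point): Middle of the opening's far edge, at deck-top height: riser (150, 0, 68) mm.
- can_red: Empty steel can, red with a white band, 66 mm diameter, 122 mm tall, standing on the table on the +y side of the riser; origin under its centre. Leave it alone.
- can_gold: Empty can, gold with a red band, same size, standing on the table on the +y side of the riser, beyond the red can; origin under its centre. Leave it alone.
- can_blue: Empty can, blue with a white band, same size, standing on the table on the -y side of the riser; origin under its centre. Leave it alone.
Mind the look-alikes: they are no part of the job. There is more than one size of the bar; the one meant has the size given above.

How it is judged:
By the outcome, as a careful person would: the job done as asked, in the order asked, and still so for the second after the job is handed in, while the arm keeps its last pose, push and grip.
It also fails if it takes over 35 s, if anything falls off the work surface, if the arm or the gripper's body presses on something with over 40 N, if the wrist force passes 120 N, or if a joint passes its speed limit or range.

### The arm

A 6-joint arm with a two-finger parallel gripper is mounted at the origin on the work surface. World frame = base frame: x ahead of the robot, y to its left, z up, the work surface at z = 0. Lengths are in m, angles in rad, forces in N, time in s.
With the tool pointing down it reaches from about 0.325 to 0.85 m from the base axis. Payload 15.5 kg.
Tool frame: the origin (TCP) lies at the very end of the fingers, on their centre line; the grasp point (between the pads) lies 19 mm behind it (grip_depth is the distance from the TCP to the grasp point, in m); z points along the fingers, y is the direction in which the jaws open and shut (so a half turn about z gives the same grasp; the last joint's range is limited). The gripper opens to 91 mm and grips with 3 to 60 N. Pads are 32 mm wide; open, the fingers measure 118 mm over their backs; the gripper's body (76 mm by 178 mm) begins 60 mm behind the grasp point.
Start: joints at [-1.371, 0.494, 1.345, -0, 1.302, -0.096], TCP at [0.182, -0.598, 0.214] pointing down, gripper open.
Joint ranges: [-2.91, 2.91], [-0.82, 2.16], [0.22, 2.67], [-1.22, 4.37], [0.12, 2.79], [-3.08, 3.08]. Speed limits (rad/s): [1.89, 1.89, 2.57, 3.01, 3.01, 3.01].

### API

Orientations are given as a rotation vector (axis times angle).
In Python, from station import state, snapshot, get_calibration, job_done, grip_depth gives the robot as it stands.
- The arm moves only by the tool drive_tool, never from a script. Its argument "series" is a list of rows, each a list of 7 numbers: the shift along the tool's x, y, z in cm, then the turn, a rotation vector about the tool's x, y, z in rad, then the finger opening in cm, from 0 to 9.12. In form: [[tx, ty, tz, ax, ay, az, jaw], ...]. A call has 1 to 10 rows; each row is the pose to reach, as a shift and turn from the pose measured when the call began, along the tool's axes at that moment; what a row does not reach only later rows make up. A row lasts 1/8 s, in which the tool goes at most 62.5 mm and 10.7 degrees, less where a joint would pass 70% of its speed; a pose out of reach is approached as far as the arm can. A call with a gripper value outside its range is refused whole. The fingers move at their own pace and stop on an object; "squeeze" is the grip in N (left out, the last holds). Time passes only in rows, so rows that repeat a pose let the fingers close. It gives the time, the measured TCP pose, the force and the opening at its end, in the units of the state.
- state(): the state, without advancing time (a new reading comes with each control period).
- snapshot(name): name is "scene" or "top" or "wrist"; returns (picture, depth): 400x640x3 uint8, red, green, blue; 400x640 float32, m along the optical axis (not along the pixel's ray), 0 where there is no reading.
- get_calibration(name): a dict with "fx", "fy", "cx", "cy" (pixels), "rvec" (rotation vector, rad) and "tvec" (3), from world to camera coordinates, as OpenCV has them. Camera axes: x right, y down, z forward; pixel columns grow to the right and rows downward; lengths in m; the calibration is good to about 2 mm. A picture is of the moment at which its call begins: read the wrist's pose just before it. get_calibration takes no time and is no camera call; for the wrist camera it gives the pose at the moment of the call.
- job_done(): hands the job in, once; it reports no verdict.
The state is a dict: "time": time; "joints": joint angles; "dq": joint speeds; "joint_torque": joint torques, N m; "ee_pos": TCP position; "orientation": TCP orientation; "contact_force": force on the tool from outside, world axes, zero at the start; "ft_torque": the same for the moment, N m; "grip_width": opening from 0.0 (shut) to 1.0 (fully open).
Only numpy, scipy, OpenCV 4.12 (cv2) and the standard library are available. Lean on these libraries where they do the work, as an engineer would, in place of code of your own. Each camera call takes 0.05 s, during which the arm holds its last target. There are 200 camera calls.

## Working session

There is one attempt and no reset: what is moved stays moved. The work goes in short steps, Python scripts to look and compute and a tool call to move; the robot and the scene stay as the last step left them, time stands still between calls to the robot, and variables do not carry over. Pictures are saved under pics/ and viewed, about 8 in all and at most 12, crops included, and the job is handed in when it is done.

Besides the shell and the picture viewer there is one more tool, called after ">>>" as name(argument=value, ...) on one line, values as JSON. drive_tool: Moves the arm, as the interface text tells. Its arguments: {"type":"object","properties":{"series":{"type":"array"},"squeeze":{"type":"number"}},"required":["series"]}

```bash
mkdir -p pics; ls; cat > h.py <<'E'
import numpy as np, cv2, json
from station import state, snapshot, get_calibration, job_done, grip_depth
def cal(n):
    c=get_calibration(n); R=cv2.Rodrigues(np.array(c['rvec'],float))[0]
    return c,R,np.array(c['tvec'],float).ravel()
def ray(n,px,z,C=None):
    c,R,t=C or cal(n); px=np.atleast_2d(px).astype(float)
    d=np.c_[(px[:,0]-c['cx'])/c['fx'],(px[:,1]-c['cy'])/c['fy'],np.ones(len(px))]@R
    o=-R.T@t; return o+d*((z-o[2])/d[:,2])[:,None]
def proj(n,P,C=None):
    c,R,t=C or cal(n); q=np.atleast_2d(P)@R.T+t
    return np.c_[q[:,0]/q[:,2]*c['fx']+c['cx'],q[:,1]/q[:,2]*c['fy']+c['cy']]
E
python3 - <<'E'
from h import *
s=state();print(s,grip_depth)
for n in('scene','top'):
    p,d=snapshot(n);np.savez('pics/'+n,p=p,d=d);cv2.imwrite(f'pics/{n}0.png',p[:,:,::-1]);c,R,t=cal(n);print(n,c,-R.T@t)
E
```

```text
pics
{'time': 0.0, 'joints': array([-1.37149504e+00,  4.94182418e-01,  1.34613624e+00,  4.05932152e-05,
        1.30250954e+00, -9.54911436e-02]), 'dq': array([ 6.31456168e-04,  4.29467414e-05,  3.57290789e-04, -4.40735072e-05,
        1.80694279e-05,  9.80939604e-04]), 'joint_torque': array([ 1.91058018e-03, -8.78840232e+01, -3.81868887e+01,  7.08605465e-02,
        5.31966775e-02, -9.49445484e-05]), 'ee_pos': array([ 0.18153316, -0.5976525 ,  0.21333702]), 'orientation': array([-3.10630780e+00, -4.61185724e-01,  3.92873648e-05]), 'contact_force': array([-0.51800412, -0.76421464, -0.26207742]), 'ft_torque': array([-0.01505479, -0.01978511, -0.00765341]), 'grip_width': 0.9984294670532382} 0.0188
scene {'fx': 465.3454530087997, 'fy': 465.3454530087997, 'cx': 322.94505008365536, 'cy': 195.22796424119167, 'rvec': array([ 2.41494353,  0.81593381, -0.24657798]), 'tvec': array([-0.47026739, -0.28712487,  1.2758233 ])} [ 0.95350683 -0.490393    0.88411347]
top {'fx': 399.59799581724457, 'fy': 399.59799581724457, 'cx': 321.74592094063104, 'cy': 193.1440745720849, 'rvec': array([ 2.19363685, -2.13476298,  0.15416273]), 'tvec': array([-0.0458355 ,  0.59010956,  1.02320094])} [ 0.45820613 -0.01379291  1.08955369]
```

View pics/scene0.png

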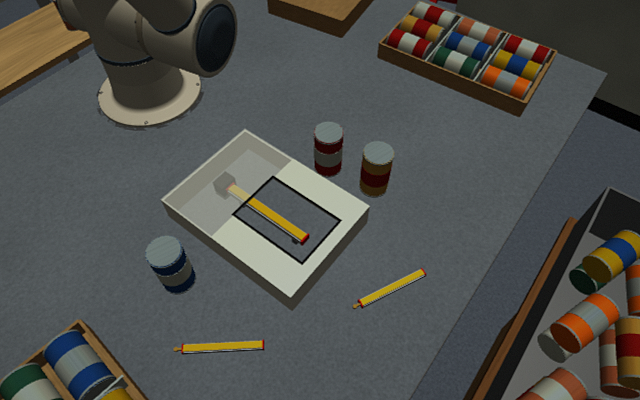

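View pics/top0.png

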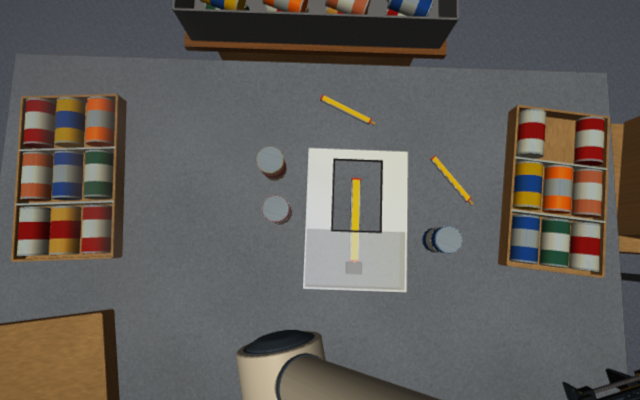

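The scene picture shows the riser with the plugged-in bar at scene (232,187)–(305,240) and top (354,262)–(356,180). Two loose look-alikes lie on the table, at top (322,97)–(374,123) and (433,157)–(471,203). The cans are at top (270,160), (276,209) and (445,240). Next I'll measure these.

```bash
python3 - <<'E'
from h import *
z=np.load('pics/top.npz');p=z['p'];d=z['d'];C=cal('top')
hsv=cv2.cvtColor(p,cv2.COLOR_RGB2HSV)
# white deck+pane outline (brighter than the table, low sat)
roi=np.zeros(p.shape[:2],np.uint8);roi[140:305,295:418]=1
print('hsv deck',hsv[160,320],'pane',hsv[270,320],'table',hsv[270,290],'trim',hsv[190,333:336].tolist(),'floor',hsv[200,345])
deck=((hsv[...,2]>150)&(hsv[...,1]<50)).astype(np.uint8)*roi
ys,xs=np.where(deck);print('deck px',xs.min(),xs.max(),ys.min(),ys.max())
def fit(m,h,name):
    c=max(cv2.findContours(m,cv2.RETR_EXTERNAL,cv2.CHAIN_APPROX_NONE)[0],key=cv2.contourArea).reshape(-1,2)
    W=ray('top',c,h,C)[:,:2]; r=cv2.minAreaRect((W*1000).astype(np.float32)); print(name,r, cv2.boxPoints(r).round().tolist())
trim=((hsv[...,2]<45)).astype(np.uint8)*roi
fit(cv2.morphologyEx(trim,cv2.MORPH_CLOSE,np.ones((3,3))),.068,'trim')
fit(deck,.068,'deck')
yel=((hsv[...,0]<35)&(hsv[...,1]>120)&(hsv[...,2]>90)).astype(np.uint8)
n,l,st,ce=cv2.connectedComponentsWithStats(yel)
for i in range(1,n):
    x,y,w,hh,a=st[i]
    if a>60 and 300<x<480 and 85<y<260: fit((l==i).astype(np.uint8),.036 if y>140 and x<400 else .016,f'bar{st[i]}')
print('depth deck z', [ (d[y,x]) for x,y in((320,160),(320,270),(290,270),(356,200))])
# deck z
c,R,t=C
for x,y in((320,160),(395,200),(320,280),(356,200),(340,200),(270,160),(276,209),(445,240)):
    q=np.array([(x-c['cx'])/c['fx'],(y-c['cy'])/c['fy'],1])*d[y,x];print((x,y),(R.T@(q-t)).round(4))
cv2.imwrite('pics/crop1.png',cv2.resize(p[80:300,255:485,::-1],None,fx=2.6,fy=2.6,interpolation=cv2.INTER_CUBIC))
E
```

```text
hsv deck [ 34  10 208] pane [108   7 176] table [108  12 105] trim [[10, 16, 47], [105, 11, 90], [100, 14, 107]] floor [102  13 102]
deck px 303 407 148 291
trim ((494.7125549316406, -179.9127960205078), (1.7879084348678589, 3.6438677310943604), 45.80775451660156) [[493.0, -179.0], [495.0, -182.0], [497.0, -181.0], [494.0, -178.0]]
deck ((525.3027954101562, -119.0908203125), (260.9036865234375, 360.9898681640625), 89.4969482421875) [[344.0, -248.0], [705.0, -251.0], [707.0, 10.0], [346.0, 13.0]]
bar[321  95  54  30 278] ((830.3909301757812, -95.92900085449219), (164.94580078125, 15.404403686523438), 63.86542510986328) [[787.0, -167.0], [801.0, -173.0], [874.0, -25.0], [860.0, -18.0]]
bar[431 155  42  50 289] ((640.3353271484375, -385.7575378417969), (164.30328369140625, 15.987479209899902), 39.743247985839844) [[572.0, -432.0], [582.0, -444.0], [709.0, -339.0], [698.0, -327.0]]
bar[352 178   9  53 364] ((565.4593505859375, -121.47962951660156), (138.82882690429688, 21.43504524230957), 0.9495777487754822) [[496.0, -112.0], [496.0, -133.0], [635.0, -131.0], [635.0, -110.0]]
depth deck z [np.float32(1.040298), np.float32(1.0063535), np.float32(1.0765961), np.float32(1.0611686)]
(320, 160) [ 0.674  -0.0225  0.0683]
(395, 200) [ 0.575  -0.219   0.0666]
(320, 280) [ 0.3676 -0.0307  0.0672]
(356, 200) [ 0.5755 -0.1212  0.0363]
(340, 200) [ 0.5786 -0.0811 -0.0026]
(270, 160) [0.6596 0.1013 0.1192]
(276, 209) [0.5386 0.0813 0.1224]
(445, 240) [ 0.4747 -0.33    0.1205]
```

View pics/crop1.png

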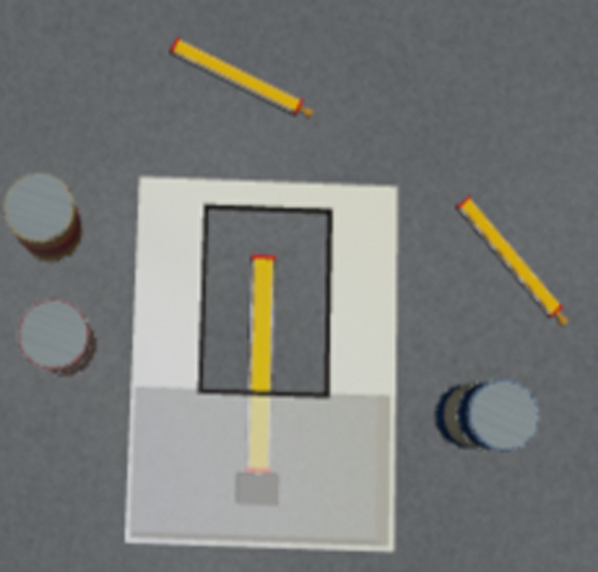

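Naming the candidates: the bar at top (356,180–262) lies inside the riser. Its plain end measures riser x ≈ 110, matching a 220 mm body. The loose ones at (348,110) and (452,180) are only about 165 mm overall, so the one in the socket is the one meant. The crop confirms this. The deck measures 361×261 mm at z 68, with its centre at (0.525,-0.119) and yaw about -0.5°.

```bash
cat >> h.py <<'E'
from scipy.spatial.transform import Rotation as Ro
def Rt(yaw,tilt=0): # tool down, x along riser x; tilt>0 lifts the far (+x) end
    return Ro.from_euler('z',yaw)*Ro.from_euler('y',-tilt)*Ro.from_euler('x',np.pi)
def delta(P,R,s=None):
    s=s or state(); R0=Ro.from_rotvec(s['orientation'])
    return np.r_[R0.inv().apply(np.array(P)-s['ee_pos'])*100,(R0.inv()*R).as_rotvec()].round(3).tolist()
E
python3 - <<'E'
from h import *
print(delta([.560,-.1195,.215],Rt(np.radians(-.5))))
E
```

```text
[50.108, -34.761, -0.117, -0.001, 0.0, 0.304]
```

>>> drive_tool(series=[[12,-8.5,0,0,0,0.08,4.5],[25,-17,0,0,0,0.15,4.5],[38,-26,0,0,0,0.23,4.5],[50.1,-34.8,-0.1,0,0,0.304,4.5],[50.1,-34.8,-0.1,0,0,0.304,4.5],[50.1,-34.8,-0.1,0,0,0.304,4.5],[50.1,-34.8,-0.1,0,0,0.304,4.5],[50.1,-34.8,-0.1,0,0,0.304,4.5],[50.1,-34.8,-0.1,0,0,0.304,4.5],[50.1,-34.8,-0.1,0,0,0.304,4.5]])

```text
time: 1.35
ee_pos: [0.5609, -0.1169, 0.2146]
orientation: [-3.14, 0.013, 0.001]
contact_force: [-0.5, -1.4, -0.2]
grip_width: 0.492
```

```bash
python3 - <<'E'
from h import *
C=cal('wrist');p,d=snapshot('wrist');np.savez('pics/w',p=p,d=d);s=state();print(s['ee_pos'],s['dq'].round(3))
cv2.imwrite('pics/w1.png',p[:,:,::-1]);c,R,t=C;print(c['fx'],-R.T@t)
for n,P in dict(near=[-30,0,68],far=[150,0,68],end=[110,0,36]).items():
    a=np.radians(-.5);print(n,proj('wrist',[.5253+(P[0]*np.cos(a)-P[1]*np.sin(a))/1e3,-.1191+P[0]*np.sin(a)/1e3,P[2]/1e3],C))
E
```

```text
[ 0.56355079 -0.11332394  0.2146351 ] [-0.08  -0.024  0.053 -0.008 -0.022 -0.116]
285.68929863418697 [ 0.63165509 -0.11787486  0.38507605]
near [[322.63536167 240.20563834]]
far [[322.86018585  78.60406973]]
end [[322.61961095 119.00912589]]
```

View pics/w1.png

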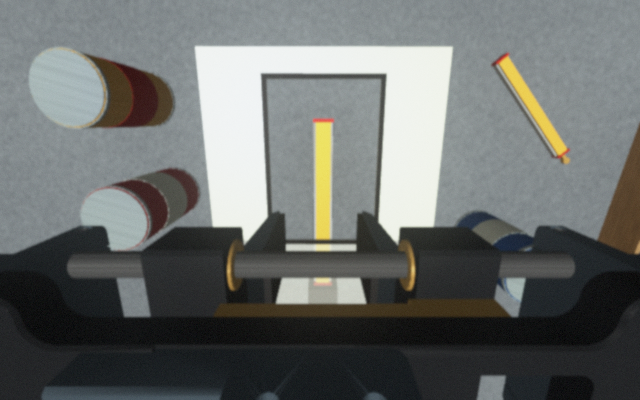

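The wrist view shows the bar from (323,118) to (323,240), midway between the trim edges. The riser corners are at (195,46) and (453,46). Now the fine measurement.

```bash
python3 - <<'E'
from h import *
C=cal('wrist');p,d=snapshot('wrist');s=state();print(s['ee_pos'],s['dq'].round(4))
hsv=cv2.cvtColor(p,cv2.COLOR_RGB2HSV)
yel=((hsv[...,0]<35)&(hsv[...,1]>110)&(hsv[...,2]>90))
L=[]
for v in range(126,210,2):
    xs=np.where(yel[v,300:350])[0]+300
    if len(xs)>8: L.append([(xs.min()+xs.max())/2,v,len(xs)])
L=np.array(L);W=ray('wrist',L[:,:2],.036,C)
k=np.polyfit(W[:,0],W[:,1],1);print('lens axis yaw deg',np.degrees(np.arctan(k[0])),'y at .56',np.polyval(k,.56),'rms',np.std(W[:,1]-np.polyval(k,W[:,0])),'x',W[[0,-1],0])
red=((hsv[...,0]<8)|(hsv[...,0]>170))&(hsv[...,1]>130)
ys,xs=np.where(red[110:130,305:340]);print('red rows',ys.min()+110,ys.max()+110,xs.min()+305,xs.max()+305)
print('end',ray('wrist',[[323,ys.min()+109.5],[323,ys.max()+110.5]],.034,C))
# trim inner/outer edges
dark=hsv[...,2]<75
for side,(a,b) in dict(L=(250,285),R=(360,395)).items():
    q=[]
    for v in range(90,200,4):
        xs=np.where(dark[v,a:b])[0]+a
        if len(xs): q.append([xs.mean(),v])
    W=ray('wrist',q,.068,C);k=np.polyfit(W[:,0],W[:,1],1);print(side,np.degrees(np.arctan(k[0])),np.polyval(k,.56))
ys=[np.where(dark[60:100,u])[0].mean()+60 for u in range(280,370,10)];print('far trim',ray('wrist',np.c_[range(280,370,10),ys],.068,C).mean(0))
E
```

```text
[ 0.5619124  -0.11557871  0.21444725] [-0.0731 -0.0203  0.0419 -0.0242 -0.0068 -0.0669]
lens axis yaw deg -0.3178392408443794 y at .56 -0.11985646991608005 rms 0.00014795559467452627 x [0.63019629 0.52869307]
red rows 122 123 317 335
end [[ 0.63539638 -0.11662245  0.034     ]
 [ 0.6330949  -0.11660931  0.034     ]]Traceback (most recent call last):
  File "<stdin>", line 21, in <module>
  File "h.py", line 8, in ray
    d=np.c_[(px[:,0]-c['cx'])/c['fx'],(px[:,1]-c['cy'])/c['fy'],np.ones(len(px))]@R
             ~~^^^^^
IndexError: index 0 is out of bounds for axis 1 with size 0
```

```bash
python3 - <<'E'
from h import *
s=state();print(s['ee_pos'],delta([.5604,-.1197,.0105],Rt(np.radians(-.4)),s))
E
```

```text
[ 0.5619124  -0.11557871  0.21444725] [-0.153, 0.452, 20.394, -0.002, -0.0, 0.002]
```

>>> drive_tool(series=[[-0.15,0.45,0,0,0,0.002,4.5],[-0.15,0.45,3,0,0,0.002,4.5],[-0.15,0.45,7,0,0,0.002,4.5],[-0.15,0.45,11,0,0,0.002,4.5],[-0.15,0.45,12,0,0,0.002,4.5],[-0.15,0.45,12,0,0,0.002,4.5],[-0.15,0.45,12,0,0,0.002,4.5],[-0.15,0.45,12,0,0,0.002,4.5]])

```text
time: 2.45
ee_pos: [0.5611, -0.1201, 0.0957]
orientation: [-3.14, 0.012, -0.003]
contact_force: [-0.1, 0.4, -0.3]
grip_width: 0.492
```

```bash
python3 - <<'E'
from h import *
s=state();print(s['ee_pos'],s['dq'].round(3),delta([.5604,-.1197,.0105],Rt(np.radians(-.4)),s))
E
```

```text
[ 0.56110175 -0.1201247   0.09571578] [ 0.002  0.005  0.004 -0.001 -0.005  0.001] [-0.089, -0.031, 8.521, -0.001, -0.002, -0.0]
```

>>> drive_tool(series=[[-0.08,-0.03,2.5,0,-0.002,0,4.5],[-0.08,-0.03,5,0,-0.002,0,4.5],[-0.08,-0.03,7,0,-0.002,0,4.5],[-0.08,-0.03,8.2,0,-0.002,0,4.5],[-0.08,-0.03,8.5,0,-0.002,0,4.5],[-0.08,-0.03,8.5,0,-0.002,0,4.5],[-0.08,-0.03,8.5,0,-0.002,0,4.5]])

```text
time: 3.32
ee_pos: [0.5609, -0.1198, 0.0114]
orientation: [-3.141, 0.012, -0.002]
contact_force: [-0.2, -0.1, 0.2]
grip_width: 0.492
```

>>> drive_tool(series=[[0,0,0,0,0,0,3.2],[0,0,0,0,0,0,2.2],[0,0,0,0,0,0,1.5],[0,0,0,0,0,0,1.0],[0,0,0,0,0,0,1.0],[0,0,0,0,0,0,1.0]], squeeze=60)

```text
time: 4.08
ee_pos: [0.561, -0.1198, 0.0116]
orientation: [-3.141, 0.012, -0.002]
contact_force: [-0.7, 0.4, 5.9]
grip_width: 0.259
```

```bash
python3 - <<'E'
from h import *
s=state();print(s['time'],s['ee_pos'],s['dq'].round(3),s['contact_force'],s['ft_torque'],s['grip_width']*91.2)
a=np.radians(-.4);print(delta(s['ee_pos']+.032*np.array([np.cos(a),np.sin(a),0]),Rt(a),s))
E
```

```text
4.075 [ 0.56102265 -0.11982094  0.01161259] [-0.    -0.002  0.002  0.    -0.002  0.001] [-0.70620006  0.43565187  5.90384841] [ 0.10354796  0.11230898 -0.28661457] 23.596953768164244
[3.2, -0.002, 0.005, -0.001, -0.002, -0.001]
```

Gripped at 23.6 mm on the 24 mm body. Next is the straight pull.

>>> drive_tool(series=[[0.4,0,0,0,0,0,1.0],[0.8,0,0,0,0,0,1.0],[1.2,0,0,0,0,0,1.0],[1.7,0,0,0,0,0,1.0],[2.2,0,0,0,0,0,1.0],[2.7,0,0,0,0,0,1.0],[3.2,0,0,0,0,0,1.0],[3.2,0,0,0,0,0,1.0],[3.2,0,0,0,0,0,1.0]])

```text
time: 5.2
ee_pos: [0.5933, -0.1202, 0.0116]
orientation: [-3.141, 0.012, -0.003]
contact_force: [1.4, 0.4, -0.3]
grip_width: 0.254
```

```bash
python3 - <<'E'
from h import *
s=state();print(s['time'],s['ee_pos'],s['contact_force'],s['ft_torque'],s['grip_width']*91.2)
p,d=snapshot('scene');cv2.imwrite('pics/s1.png',cv2.resize(p[110:310,130:400,::-1],None,fx=2.6,fy=2.6,interpolation=cv2.INTER_CUBIC))
E
```

```text
5.2 [ 0.59332069 -0.12017767  0.01159085] [ 1.39580393  0.41313676 -0.27802006] [ 0.04411982 -0.17639432  0.0297884 ] 23.192272775339998
```

View pics/s1.png

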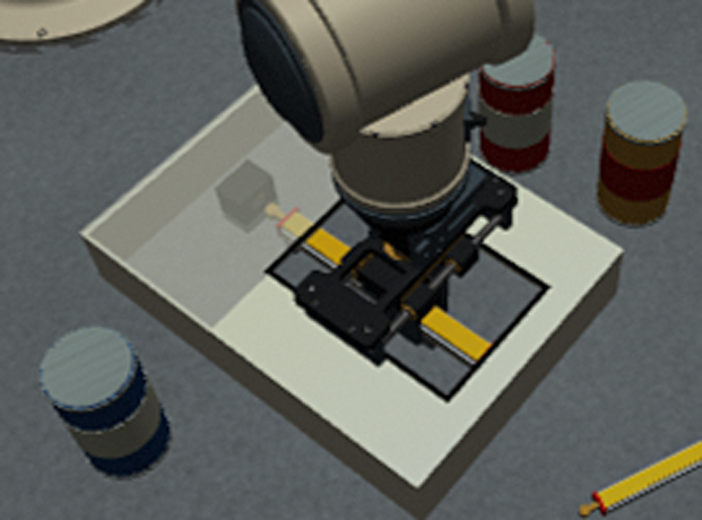

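The picture shows the plug tip at crop (275,210), clear of the socket block at (245,190), and the cans undisturbed. Next come the tilt and slide waypoints, with a clearance check against the deck.

```bash
python3 - <<'E'
from h import *
s=state();a=np.radians(-.4);u=np.array([np.cos(a),np.sin(a),0])
tp=ray('scene',[130+275/2.6,110+210/2.6],.028)[0];print('tip seen',tp,'tip expected',s['ee_pos']-u*.1686)
O=np.array([.5254,-.1194,0])
T0=s['ee_pos']; tip0=T0-u*.1686; tip0[2]=.028; v=T0-tip0; yv=[-u[1],u[0],0]
from itertools import product
def show(tag,tilt,sl,up):
    R=Ro.from_rotvec(-np.array(yv)*tilt); ax=R.apply(u); tip=tip0+ax*sl+[0,0,up]; P=tip+R.apply(v)
    print(tag,delta(P,R*Ro.from_rotvec(s['orientation']),s), end=' ')
    X=(tip-O)@u*1000; Z=tip[2]*1000; c,sn,t=np.cos(tilt),np.sin(tilt),np.tan(tilt)
    print('tip x,z',X.round(1),Z.round(1),'gap under near edge',round(64-(Z+(-30-X)*t+8/c),1) if X<-30 else '-','end x,botz',round(X+243*c+8*sn,1),round(Z+243*sn-8*c,1))
for d in(3,6,9,12,15,17):show(d,np.radians(d),0,0)
for sl in (.03,.06,.09,.1):show(sl,np.radians(17),sl,0)
for up in(.05,.1,.13):show(up,np.radians(17),.1,up)
E
```

```text
tip seen [ 0.43308887 -0.11864402  0.028     ] tip expected [ 0.42461059 -0.11900128  0.01161317]
3 [0.064, -0.001, -0.885, 0.0, 0.052, -0.0] tip x,z -100.8 28.0 gap under near edge 24.3 end x,botz 142.3 32.7
6 [0.082, -0.002, -1.771, 0.0, 0.105, -0.0] tip x,z -100.8 28.0 gap under near edge 20.5 end x,botz 141.7 45.4
9 [0.054, -0.002, -2.658, 0.0, 0.157, -0.0] tip x,z -100.8 28.0 gap under near edge 16.7 end x,botz 140.5 58.1
12 [-0.021, -0.003, -3.541, 0.0, 0.209, -0.0] tip x,z -100.8 28.0 gap under near edge 12.8 end x,botz 138.6 70.7
15 [-0.142, -0.004, -4.42, 0.0, 0.262, -0.0] tip x,z -100.8 28.0 gap under near edge 8.7 end x,botz 136.0 83.2
17 [-0.248, -0.004, -5.001, 0.0, 0.297, -0.0] tip x,z -100.8 28.0 gap under near edge 6.0 end x,botz 133.9 91.4
0.03 [2.622, -0.007, -5.873, 0.0, 0.297, -0.0] tip x,z -72.1 36.8 gap under near edge 6.0 end x,botz 162.6 100.2
0.06 [5.493, -0.009, -6.745, 0.0, 0.297, -0.0] tip x,z -43.4 45.5 gap under near edge 6.0 end x,botz 191.3 108.9
0.09 [8.364, -0.012, -7.616, 0.0, 0.297, -0.0] tip x,z -14.7 54.3 gap under near edge - end x,botz 220.0 117.7
0.1 [9.32, -0.013, -7.907, 0.0, 0.297, -0.0] tip x,z -5.2 57.2 gap under near edge - end x,botz 229.6 120.6
0.05 [9.33, -0.017, -12.907, 0.0, 0.297, -0.0] tip x,z -5.2 107.2 gap under near edge - end x,botz 229.6 170.6
0.1 [9.339, -0.021, -17.907, 0.0, 0.297, -0.0] tip x,z -5.2 157.2 gap under near edge - end x,botz 229.6 220.6
0.13 [9.345, -0.024, -20.907, 0.0, 0.297, -0.0] tip x,z -5.2 187.2 gap under near edge - end x,botz 229.6 250.6
```

The tip reading is 8 mm off the expected spot, though I read the pixel coarsely. The plain end's position decides whether it clears the far edge, so I'll check it in the wrist camera before tilting.

```bash
python3 - <<'E'
from h import *
C=cal('wrist');p,d=snapshot('wrist')
O=np.array([.5254,-.1194,0]);
print('pred end-top, far trim',proj('wrist',[[.5254+.1423,-.1203,.036],[.6754,-.1204,.068]],C))
cv2.imwrite('pics/w2.png',cv2.resize(p[0:240,200:440,::-1],None,fx=2.4,fy=2.4,interpolation=cv2.INTER_CUBIC))
E
```

```text
pred end-top, far trim [[319.03647094 114.30861287]
 [318.62594851  90.54378859]]
```

View pics/w2.png

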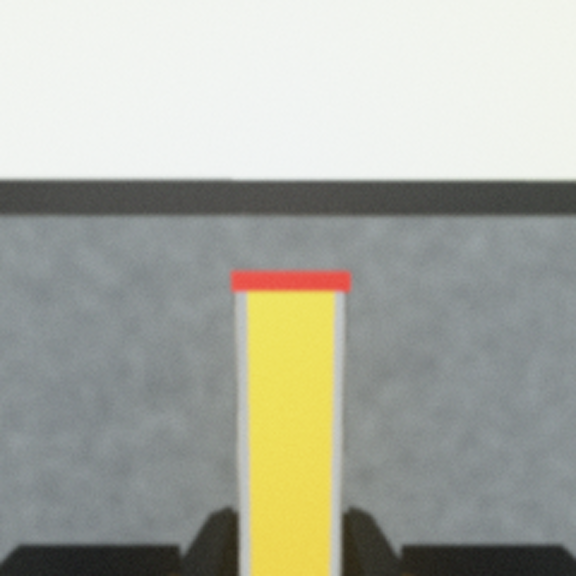

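The bar's end is at row 112.5 and the trim edge at row 88.8, both within 2 px of prediction. That leaves about 8 mm to the far edge, so I'm tilting now.

>>> drive_tool(series=[[0.06,0,-0.9,0,0.052,0,1.0],[0.08,0,-1.77,0,0.105,0,1.0],[0.05,0,-2.66,0,0.157,0,1.0],[-0.02,0,-3.54,0,0.209,0,1.0],[-0.14,0,-4.42,0,0.262,0,1.0],[-0.25,0,-5.0,0,0.297,0,1.0],[-0.25,0,-5.0,0,0.297,0,1.0],[-0.25,0,-5.0,0,0.297,0,1.0],[-0.25,0,-5.0,0,0.297,0,1.0]])

```text
time: 6.42
ee_pos: [0.5908, -0.1201, 0.0614]
orientation: [3.106, -0.012, 0.467]
contact_force: [0.3, 0.3, -1.8]
grip_width: 0.257
```

```bash
python3 - <<'E'
from h import *
s=state();print(s['time'],s['ee_pos'],s['contact_force'],s['ft_torque'],s['grip_width']*91.2)
Z=Ro.from_rotvec(s['orientation']).apply(np.eye(3));print('tool x',Z[0])
p,d=snapshot('scene');cv2.imwrite('pics/s2.png',cv2.resize(p[100:310,130:400,::-1],None,fx=2.6,fy=2.6,interpolation=cv2.INTER_CUBIC))
E
```

```text
6.425 [ 0.59078874 -0.12013926  0.06140121] [ 0.34442571  0.3032789  -1.7972971 ] [ 0.02020903  0.22653304 -0.02983575] 23.466311591997144
tool x [ 0.95581263 -0.00732502  0.29388528]
```

View pics/s2.png

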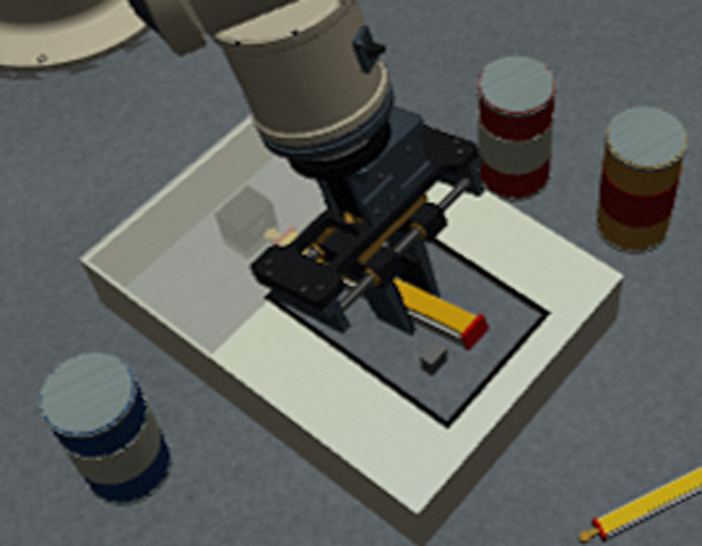

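The plain end is now up through the opening at crop (475,330) and the force is only the bar's weight. I'll slide along the bar's axis (tool x), then lift straight up.

>>> drive_tool(series=[[1.5,0,0,0,0,0,1.0],[3,0,0,0,0,0,1.0],[5,0,0,0,0,0,1.0],[7,0,0,0,0,0,1.0],[9,0,0,0,0,0,1.0],[10,0,0,0,0,0,1.0],[10,0,0,0,0,0,1.0],[10,0,0,0,0,0,1.0]])

```text
time: 7.48
ee_pos: [0.6854, -0.1207, 0.0903]
orientation: [-3.107, 0.012, -0.465]
contact_force: [-0.6, -0.0, -1.6]
grip_width: 0.258
```

>>> drive_tool(series=[[0.6,0,-1.9,0,0,0,1.0],[1.2,0,-3.8,0,0,0,1.0],[2.1,0,-6.7,0,0,0,1.0],[2.9,0,-9.6,0,0,0,1.0],[3.5,0,-11.5,0,0,0,1.0],[3.8,0,-12.4,0,0,0,1.0],[3.8,0,-12.4,0,0,0,1.0],[3.8,0,-12.4,0,0,0,1.0],[3.8,0,-12.4,0,0,0,1.0],[3.8,0,-12.4,0,0,0,1.0]])

```text
time: 8.72
ee_pos: [0.6853, -0.1208, 0.2194]
orientation: [-3.107, 0.012, -0.464]
contact_force: [-0.6, 0.7, -1.9]
grip_width: 0.255
```

```bash
python3 - <<'E'
from h import *
s=state();print(s['time'],s['ee_pos'],s['dq'].round(3),s['contact_force'],s['grip_width']*91.2)
M=Ro.from_rotvec(s['orientation']).as_matrix();g=s['ee_pos']-M[:,2]*.0188
print('tip, end bottom z',(g-M[:,0]*.168)[2]-.008,(g+M[:,0]*.075)[2]-.01)
p,d=snapshot('scene');cv2.imwrite('pics/s3.png',p[:,:,::-1])
E
```

```text
8.725 [ 0.68526717 -0.1207999   0.21940662] [ 0.002 -0.004 -0.006  0.     0.003  0.   ] [-0.58035646  0.68157192 -1.90857742] 23.284262653540292
tip, end bottom z 0.18031889465726542 0.2492921923263714
```

View pics/s3.png

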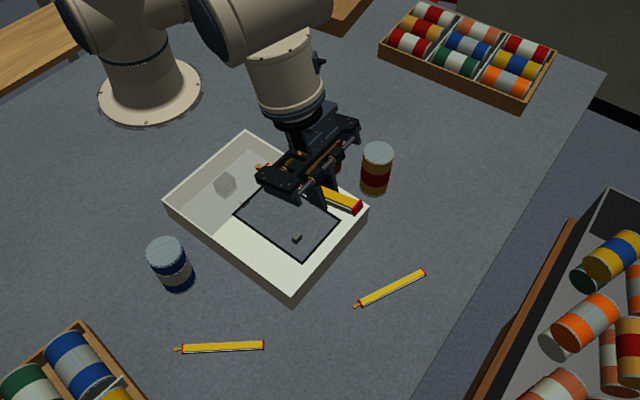

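The bar is held in the air, with its plain end at (357,207) and its plug end at (260,167). Its lowest point is at about z 0.18 m, against the 0.118 m needed. The socket is empty, the blue and gold cans stand where they were, and the red can is hidden behind the gripper. I'm handing in.

```bash
python3 -c "
from h import *
print(job_done())"
```

```text
the job is handed in; nothing more can be done
None
```

The light bar is out of the riser and held still in the gripper. Its lowest point is at about z = 0.18 m, roughly 11 cm above the deck. I pulled it 32 mm straight along riser +x out of the socket and tilted it 17° so the plain end rose first through the opening. Then I slid it out along its own axis and lifted it. I handed the job in at about 8.8 s.

**Last checks:**
- **Grip:** the opening reads 23.3 mm on the 24 mm body.
- **Forces:** the wrist shows about 2 N, which is the bar's weight. The highest I read after any move was about 6 N.
- **Motion:** joint speeds were near zero.
- **Cans:** the blue and gold cans had not moved. The red can was hidden behind the gripper in the last picture; it was standing in the one before, taken after the tilt.

**One disagreement:** after the pull, my rough reading of the plug tip was 8 mm off what I expected. The wrist view of the plain end agreed with the expected position to within 2 px, so I went with that.

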